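# Turn over the cassette in the filter reader, start it and rack the spare cassettes

### The arm

A 6-joint arm with a two-finger parallel gripper is mounted at the origin on the work surface. World frame = base frame: x ahead of the robot, y to its left, z up, the work surface at z = 0. Lengths are in m, angles in degrees, forces in N, time in s.
With the tool pointing down it reaches from about 0.4 to 0.825 m from the base axis. Payload 7 kg.
Tool frame: the origin (TCP) lies midway between the tips of the shut fingers; the grasp point (between the pads) lies 19 mm behind it; z points along the fingers, y is the line along which they close (so a half turn about z gives the same grasp; the last joint's range is limited). The gripper opens to 88 mm and grips with 3 to 60 N. Pads are 19 mm wide; open, the fingers measure 130 mm over their backs; the gripper's body (78 mm by 193 mm) begins 47 mm behind the grasp point.
Start: joints at [-53.05, 20.546, 0.682, 0, -70.136, -16.507], TCP at [0.236, -0.632, 0.199] pointing down, gripper open.
Joint ranges: [-176.03, 176.03], [-82.01, 121.73], [-58.28, 71.71], [-173.87, 95.51], [-174.79, -0.11], [-173.66, 173.66]. Speed limits (degrees/s): [136.94, 136.94, 172.46, 180, 180, 180].

### API

Orientations are given as a 3x3 rotation matrix whose columns are the frame's x, y, z axes.
In Python, from rig import robot gives the robot as it stands. Calls block until the motion is done:
- robot.goto(position, orientation): joint-space move of the TCP to a pose.
- robot.servo_line(position, ori=None, speed=0.15): straight line of the TCP; ori=None keeps the orientation; speed is the mean speed in m/s.
- robot.movej(angles): joint-space move.
- robot.move_gripper(opening): opening from 0.0 (shut) to 1.0 (fully open); the grip force is fixed at half the most; returns when the fingers have stopped.
- robot.dwell(seconds).
- robot.ik(position, orientation): joint angles nearest the present ones, or None.
- robot.grab_frame(name): name is "scene" or "top" or "wrist"; returns (picture, depth): 384x512x3 uint8, red, green, blue; 384x512 float32, m along the optical axis (not along the pixel's ray), 0 where there is no reading.
- robot.camera_info(name): a dict with "vfov" (degrees; the focal length in pixels is half the picture's height over the tangent of half this angle, whatever the lens; pixels are square), "cx", "cy" (the principal point, pixels), "view" (4x4, takes a point from world to camera coordinates); the wrist camera has in their place "T_tool_cam" (4x4, takes a point from camera to tool coordinates, whose origin is the TCP and whose axes are the flange's). Camera axes: x right, y down, z forward; pixel columns grow to the right and rows downward; lengths in m; the calibration is good to about 2 mm. A picture is of the moment at which its call begins: read the wrist's pose just before it. camera_info takes no time and is no camera call.
A pose or a line that the arm cannot do raises robot.Unreachable and nothing moves.
- robot.job_done(): hands the job in; it is judged then, once.
Readings, each from a call of its own:
- robot.read_t(): time.
- robot.read_qpos(): joint angles.
- robot.read_qvel(): joint speeds.
- robot.read_effort(): joint torques, N m.
- robot.read_position(): TCP position.
- robot.read_tcp_rot(): TCP orientation.
- robot.read_force(): force on the tool from outside, world axes, zero at the start.
- robot.read_ft_torque(): the same for the moment, N m.
- robot.read_grip_width(): opening from 0.0 (shut) to 1.0 (fully open).
- robot.read_finger_force(): force on a finger pad.
Only numpy, scipy, OpenCV 4.12 (cv2) and the standard library are available. Lean on these libraries where they do the work, as an engineer would, in place of code of your own. Each camera call takes 0.05 s, during which the arm holds its last target. There are 200 camera calls.

### The job

The filter cassette lying in the reader's saddle was put in upside down: turn it over so that it lies flat in the saddle with its white membrane up, let go of it, and then press the reader's start key. Stand every spare filter cassette that lies on the bench on its short end in the slotted rack, one to a slot, each with its white membrane facing the rack's tall dark end panel (turn round those that lie membrane down). Leave the jar, the tape roll and the screwdriver alone.

Things in the scene. Friction and masses are not known exactly. Their poses are not given: they have to be found in the camera images.
- cassette_r: filter cassette, grey plate 110 (x) x 64 (y) x 18 mm (z), 140 g, origin at its centre. +z side: white round membrane 47 mm across in a flush aluminium ring. -z side: plain back, four small bright screws. Own z up = membrane up. This one starts membrane down in the reader's saddle.
- cassette_1: filter cassette, grey plate 110 (x) x 64 (y) x 18 mm (z), 140 g, origin at its centre. +z side: white round membrane 47 mm across in a flush aluminium ring. -z side: plain back, four small bright screws. Own z up = membrane up. A spare; starts flat on the bench, membrane up or down; may be absent.
- cassette_2: filter cassette, grey plate 110 (x) x 64 (y) x 18 mm (z), 140 g, origin at its centre. +z side: white round membrane 47 mm across in a flush aluminium ring. -z side: plain back, four small bright screws. Own z up = membrane up. A spare; starts flat on the bench, membrane up or down; may be absent.
- cassette_3: filter cassette, grey plate 110 (x) x 64 (y) x 18 mm (z), 140 g, origin at its centre. +z side: white round membrane 47 mm across in a flush aluminium ring. -z side: plain back, four small bright screws. Own z up = membrane up. A spare; starts flat on the bench, membrane up or down; may be absent.
- rack: fixed rack, origin under its centre on the bench, x along the row of slots. White base 300 (x) x 92 (y) x 12 mm high, on which cassettes stand. Slots at x = -108, -54, 0, 54, 108 mm, 26 mm wide in x between aluminium fins 4 mm thick, 50 mm long in y, tops 56 mm up; white side rails, also 56 mm high, 74 mm apart inside. Dark end panel, 72 mm high, at x = +147 mm.
- rack_panel_side (a point): point on the rack's x axis 300 mm from the rack's centre, beyond the tall end panel, 60 mm up: racked membranes (cassette +z) face this way. A cassette standing in a slot has its centre 67 mm and its top edge 122 mm above the bench and may lean some 10 degrees; a free slot also serves for changing the grasp.
- reader: fixed low grey filter reader, origin under the centre of its saddle on the bench. Saddle: bar 150 mm long (x) x 46 wide (y), 25 high; the cassette lies lengthwise on it, overhanging 9 mm on each side. On the -y side a 10 mm high foot, then a key box 22 mm high, y = -110 to -170 mm.
- reader_seat (a point): centre of the saddle's top, 25 mm up; a seated cassette's centre is 9 mm above it. Dark stops rise 8 mm above the saddle: two across its ends (118 mm apart inside, 40 wide) and four side guides (10 mm long) near the corners, at x = +-53 mm, y = +-37 mm (70 mm apart inside).
- start_key (a joint): start key: round black push button 28 mm across on a small grey housing on the reader's key box; 0 = up, 0.006 m = fully down (5 N), springs back; a press counts beyond 0.004 m
- start_key_top (a point): centre of the start key's top
- jar: white jar with a lid, 60 mm across, 85 mm tall, origin under its base. A bystander: leave it alone.
- tape_roll: roll of orange tape lying flat, 100 mm across, 25 mm high, origin under its centre. A bystander: leave it alone.
- screwdriver: screwdriver lying on the bench, about 200 mm long. A bystander: leave it alone.

How it is judged (in metres and radians):
On the way, in this order (a step that is already met when the one before it is completed fails the run):
1. the reader's cassette lies flat in the saddle, membrane up, let go (angle between cassette_r's own z axis and vertical below 0.1 rad and z of cassette_r in the frame of reader between 0.029 and 0.039 m and x of cassette_r in the frame of reader between -0.009 and 0.009 m and y of cassette_r in the frame of reader between -0.013 and 0.013 m and angle between the x axis of cassette_r and the x axis of reader, either way round below 0.25 rad and linear speed of cassette_r below 0.03 m/s and angular speed of cassette_r below 0.3 rad/s and contact force between the fingers and cassette_r below 0.05 N), for 0.2 s.
2. then the start key is pressed (value of joint start_key above 0.004 m), for 0.05 s.
At the end, for the whole second after the job is handed in: cassette_r in the saddle, membrane up: centre within 9 mm lengthwise, 13 mm sideways, 5 mm in height, turned < 0.25 rad. Each spare present stands on its short end in a slot: centre 67 +-6 mm up, within 16 mm of the row line, upright to 0.3 rad, membrane to the panel. At rest, let go (all of step 1 and z of cassette_1 in the frame of rack between 0.061 and 0.073 m and x of cassette_1 in the frame of rack between -0.125 and 0.125 m and y of cassette_1 in the frame of rack between -0.016 and 0.016 m and angle between the x axis of each of cassette_1, cassette_2, cassette_3 and the z axis of rack, either way round below 0.3 rad and z of rack_panel_side in the frame of cassette_1 above 0.05 m and linear speed of each of cassette_1, cassette_2, cassette_3 below 0.03 m/s and angular speed of each of cassette_1, cassette_2, cassette_3 below 0.3 rad/s and contact force between the fingers and cassette_1 below 0.05 N and z of cassette_2 in the frame of rack between 0.061 and 0.073 m and x of cassette_2 in the frame of rack between -0.125 and 0.125 m and y of cassette_2 in the frame of rack between -0.016 and 0.016 m and z of rack_panel_side in the frame of cassette_2 above 0.05 m and contact force between the fingers and cassette_2 below 0.05 N and z of cassette_3 in the frame of rack between 0.061 and 0.073 m and x of cassette_3 in the frame of rack between -0.125 and 0.125 m and y of cassette_3 in the frame of rack between -0.016 and 0.016 m and z of rack_panel_side in the frame of cassette_3 above 0.05 m and contact force between the fingers and cassette_3 below 0.05 N); the robot touches nothing.
It fails at once if a bystander is moved more than 30 mm or knocked over (distance of any of jar, tape_roll, screwdriver from where it was at the start of the episode above 0.03 m or angle between jar's own z axis and vertical above 0.5 rad).
It fails at once if a cassette falls off the bench (height (world z) of any of cassette_r, cassette_1, cassette_2, cassette_3 below -0.05 m).
Of cassette_1, cassette_2, cassette_3 only 2 to 3 are there at a start; the rules pass over those that are not, and their reading is None.
At some moment in a run one of cassette_r, cassette_1, cassette_2, cassette_3 may be knocked a few centimetres aside while the robot is not near it.
It also fails if it takes over 210 s, if anything falls off the work surface, if the arm or the gripper's body presses on something with over 40 N, if the wrist force passes 120 N, or if a joint passes its speed limit or range.

## Working session

There is one attempt and no reset: what is moved stays moved. The work goes in short steps, each a Python script; the robot and the scene stay as the last script left them, time stands still between calls to the robot, and variables do not carry over. Pictures are saved under pics/ and viewed, at most 14 in all, crops included, and the job is handed in when it is done.

```bash
ls; mkdir -p pics
python3 - <<'E'
from rig import robot
import cv2,numpy as np
for n in("scene","top"):
    p,d=robot.grab_frame(n); cv2.imwrite(f"pics/{n}0.png",p[:,:,::-1]); np.save(f"pics/{n}0.npy",d)
    print(n,robot.camera_info(n), d.min(),d.max())
print(robot.camera_info("wrist"),robot.read_t())
E
```

```text
pics
scene {'vfov': 57.27508114815097, 'cx': 259.2610925185906, 'cy': 188.22894995194628, 'view': array([[-0.14217137,  0.98982729,  0.00540784,  0.05119401],
       [ 0.62396601,  0.09386029, -0.77579422, -0.32309034],
       [-0.76840987, -0.10692141, -0.63096282,  1.43606136],
       [ 0.        ,  0.        ,  0.        ,  1.        ]])} 0.0 3.9309692
top {'vfov': 46.2470103234062, 'cx': 259.50503573303183, 'cy': 193.54681787062853, 'view': array([[ 0.00880569, -0.99992805,  0.0081459 ,  0.02831386],
       [-0.98968645, -0.00987971, -0.14290952,  0.63560774],
       [ 0.14297972, -0.00680347, -0.98970223,  1.32279859],
       [ 0.        ,  0.        ,  0.        ,  1.        ]])} 0.0 2.3340783
{'vfov': 71.169504338936, 'cx': 256.8051389147384, 'cy': 189.90719987741508, 'T_tool_cam': array([[ 3.58914768e-04, -9.51915301e-01, -3.06361112e-01,
         8.35244716e-02],
       [ 9.99999626e-01,  5.82898650e-04, -6.39622663e-04,
         6.35665373e-05],
       [ 7.87444078e-04, -3.06360767e-01,  9.51915154e-01,
        -1.86511876e-01],
       [ 0.00000000e+00,  0.00000000e+00,  0.00000000e+00,
         1.00000000e+00]])} 0.1
```

View pics/top0.png

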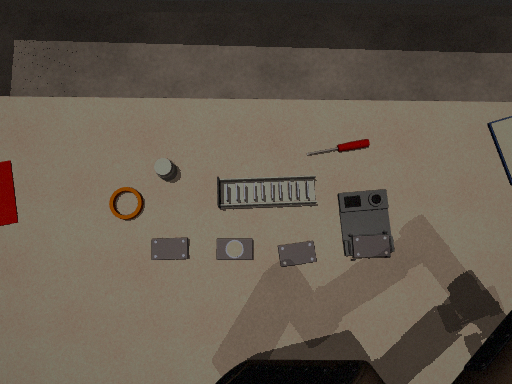

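View pics/scene0.png

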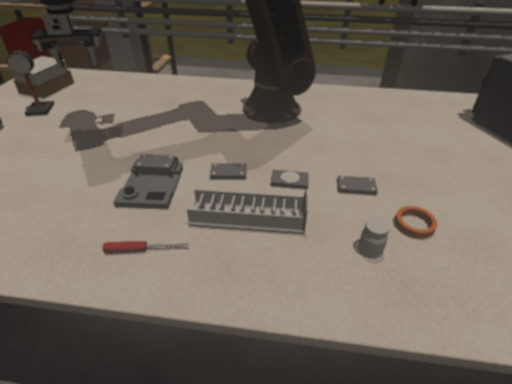

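Top view: there are three spares at px (170,248) back up, (235,249) membrane up and (297,253) back up. The rack is at (267,192) with its dark panel on the left (+y). The reader cassette is at (372,246) and the key at (375,200). The bystanders are the jar (166,169), the tape (126,203) and the screwdriver (340,147). Next I'll compute coordinates from both cameras.

```bash
cat > h.py <<'E'
import numpy as np,cv2
from rig import robot
def cam(n):
    c=robot.camera_info(n); f=192/np.tan(np.radians(c['vfov']/2))
    if n=='wrist':
        T=np.eye(4);T[:3,:3]=robot.read_tcp_rot();T[:3,3]=robot.read_position();T=T@c['T_tool_cam']
    else: T=np.linalg.inv(c['view'])
    return f,c['cx'],c['cy'],T
def cloud(n,save=None):
    "picture, 384x512x3 world points (nan where no depth)"
    f,cx,cy,T=cam(n); p,d=robot.grab_frame(n)
    if save: cv2.imwrite(f'pics/{save}.png',p[:,:,::-1])
    v,u=np.mgrid[:384,:512]; d=np.where(d>0,d,np.nan)
    P=np.stack([(u-cx)*d/f,(v-cy)*d/f,d],-1)@T[:3,:3].T+T[:3,3]
    return p,P
def proj(n,X):
    f,cx,cy,T=cam(n); q=(np.asarray(X)-T[:3,3])@T[:3,:3]
    return cx+f*q[...,0]/q[...,2],cy+f*q[...,1]/q[...,2]
def rect(P,box,zr):
    "min-area rectangle of points in xy box & z range: centre, long, short, long-axis angle deg, median z"
    x0,x1,y0,y1=box
    m=(P[...,0]>x0)&(P[...,0]<x1)&(P[...,1]>y0)&(P[...,1]<y1)&(P[...,2]>zr[0])&(P[...,2]<zr[1])
    m=cv2.morphologyEx(m.astype(np.uint8),cv2.MORPH_OPEN,np.ones((3,3)))
    n,l,s,_=cv2.connectedComponentsWithStats(m); out=[]
    for i in range(1,n):
        if s[i,4]<150: continue
        q=P[l==i]; (c,(w,h),a)=cv2.minAreaRect((q[:,:2]*1000).astype(np.float32))
        if w<h: w,h,a=h,w,a+90
        a=(a+90)%180-90
        if a<0:a+=180
        out.append((np.round(c,1).tolist(),round(w,1),round(h,1),round(a,1),round(float(np.median(q[:,2]))*1000,1),int(s[i,4])))
    return out
E
python3 - <<'E'
from h import *
for n in('top','scene'):
    p,P=cloud(n)
    print(n,'bench z',np.nanmedian(P[235:240,100:140,2]) if n=='top' else np.nanmedian(P[265:280,240:300,2]))
    for r in rect(P,(.3,.9,-.6,.6),(.009,.2)): print(r)
E
```

```text
top bench z 0.0008875633226631541
([797.2, -257.6], 101.3, 26.6, 101.0, 23.9, 253)
([706.6, 321.9], 55.2, 54.9, 89.5, 83.8, 389)
([642.8, 12.4], 299.6, 88.0, 92.7, 15.9, 2624)
([605.9, 446.6], 98.5, 96.3, 93.2, 25.2, 406)
([608.5, -287.9], 150.5, 85.6, 95.4, 22.8, 1051)
([493.9, -299.5], 150.9, 91.5, 92.3, 42.3, 1089)
([467.9, 306.9], 108.4, 63.8, 91.5, 18.9, 756)
([467.8, 109.0], 107.1, 60.7, 90.6, 19.2, 750)
([456.6, -80.9], 109.7, 63.8, 98.5, 18.8, 759)
scene bench z 0.00020755715811360265
([549.7, -295.4], 211.7, 151.7, 6.2, 22.6, 2483)
([457.6, -82.9], 109.9, 69.1, 99.6, 18.0, 530)
([469.8, 107.8], 109.8, 68.5, 91.4, 17.9, 549)
([469.3, 305.7], 109.9, 66.7, 91.3, 17.4, 574)
([648.1, 10.5], 300.0, 91.6, 92.7, 34.8, 4116)
([606.9, 444.4], 99.0, 98.7, 9.3, 22.8, 643)
([712.5, 321.1], 56.6, 56.0, 25.1, 61.7, 918)
([800.6, -259.5], 102.2, 24.0, 100.8, 22.9, 432)
```

Top and scene agree within 3 mm, and the heights and sizes match the text. Now a closer wrist look at the reader and rack, plus a check on IK feasibility.

```bash
cat >> h.py <<'E'
def ori(c,b):
    "tool rotation: closing axis c, body direction b (tool z=-b)"
    c=np.array(c,float);b=np.array(b,float);b/=np.linalg.norm(b);c-=b*(c@b);c/=np.linalg.norm(c)
    return np.column_stack([np.cross(c,-b),c,-b])
def lean(ang,t,flip=1):
    "body leans by t deg from vertical towards horizontal heading ang (deg); closing axis perpendicular"
    a=np.radians(ang);t=np.radians(t);e=np.array([np.cos(a),np.sin(a),0])
    return ori(flip*np.array([-np.sin(a),np.cos(a),0]),np.sin(t)*e+np.cos(t)*np.array([0,0,1]))
E
python3 - <<'E'
from h import *
for nm,p,a,t in [('pickR+',(.494,-.27,.05),92,45),('pickR-',(.494,-.33,.05),272,45),('p3+',(.468,.34,.03),92,50),('p2-',(.468,.08,.03),271,50),('p1+',(.457,-.05,.03),98,50),
  ('slot-108+',(.645,-.1,.12),92.7,40),('slot-108-',(.645,-.1,.12),272.7,40),('slot+108-',(.645,.11,.12),272.7,40),('slot+108+',(.645,.11,.12),92.7,40),('slot0-',(.645,.0,.12),272.7,40),('slot54-',(.645,.06,.12),272.7,40),('key',(.63,-.33,.05),92,0)]:
    for f in(1,-1):
        q=robot.ik(p,lean(a,t,f)); print(nm,f,'xup' if lean(a,t,f)[2,0]>0 else 'xdn',None if q is None else np.round(q).tolist())
R=lean(0,0,1); print(R)
for f in (1,-1):print(robot.ik((.52,-.3,.33),lean(0,0,f)))
E
```

```text
pickR+ 1 xup None
pickR+ -1 xdn None
pickR- 1 xup [-39.0, 43.0, 17.0, -32.0, -96.0, -133.0]
pickR- -1 xdn [-39.0, 43.0, 17.0, -32.0, -96.0, 47.0]
p3+ 1 xup [68.0, 46.0, -5.0, 18.0, -87.0, -75.0]
p3+ -1 xdn [68.0, 46.0, -5.0, 18.0, -87.0, 105.0]
p2- 1 xup [-13.0, 29.0, -16.0, -52.0, -71.0, -137.0]
p2- -1 xdn [-13.0, 29.0, -16.0, -52.0, -71.0, 43.0]
p1+ 1 xup [48.0, 27.0, -56.0, 46.0, -55.0, -83.0]
p1+ -1 xdn [48.0, 27.0, -56.0, 46.0, -55.0, 97.0]
slot-108+ 1 xup [27.0, 26.0, -29.0, 42.0, -61.0, -54.0]
slot-108+ -1 xdn [27.0, 26.0, -29.0, 42.0, -61.0, 126.0]
slot-108- 1 xup [-17.0, 34.0, 14.0, -37.0, -87.0, -153.0]
slot-108- -1 xdn [-17.0, 34.0, 14.0, -37.0, -87.0, 27.0]
slot+108- 1 xup [-1.0, 28.0, 5.0, -42.0, -75.0, -162.0]
slot+108- -1 xdn [-1.0, 28.0, 5.0, -42.0, -75.0, 18.0]
slot+108+ 1 xup [43.0, 33.0, -14.0, 30.0, -74.0, -57.0]
slot+108+ -1 xdn [43.0, 33.0, -14.0, 30.0, -74.0, 123.0]
slot0- 1 xup [-10.0, 31.0, 9.0, -40.0, -81.0, -157.0]
slot0- -1 xdn [-10.0, 31.0, 9.0, -40.0, -81.0, 23.0]
slot54- 1 xup [-5.0, 29.0, 6.0, -41.0, -77.0, -160.0]
slot54- -1 xdn [-5.0, 29.0, 6.0, -41.0, -77.0, 20.0]
key 1 xdn [-12.0, 30.0, -4.0, 0.0, -55.0, 14.0]
key -1 xdn [-12.0, 30.0, -4.0, 0.0, -55.0, -166.0]
[[-1. -0. -0.]
 [-0.  1. -0.]
 [ 0.  0. -1.]]
[-11.34960136  10.38873391   3.63791228   0.         -83.24917836
 -78.65039864]
[-11.34960136  10.38873391   3.63791228   0.         -83.24917836
 101.34960136]
```

Run:
```python
from h import *
for i,(pos) in enumerate([(.52,-.25,.25),(.55,.02,.25)]):
    robot.goto(pos,lean(0,0,1)); robot.dwell(.3)
    p,P=cloud('wrist',f'w{i}'); print(robot.read_t())
    print('cass',rect(P,(.40,.54,-.6,.45),(.012,.026)))
    print('racktop',rect(P,(.55,.75,-.2,.22),(.045,.085)), rect(P,(.55,.75,-.2,.22),(.062,.085)))
    print('rack all',rect(P,(.55,.75,-.2,.22),(.008,.085)))
    print('reader cass',rect(P,(.4,.6,-.45,-.15),(.038,.05)))
    print('reader box',rect(P,(.5,.75,-.45,-.15),(.016,.03)),rect(P,(.56,.75,-.45,-.15),(.0265,.06)))
```

```text
2.3
cass [([456.2, -82.9], 110.0, 64.0, 98.7, 18.0, 3202), ([468.4, 98.7], 93.8, 63.0, 90.3, 18.1, 2433)]
racktop [([605.2, 16.5], 258.7, 5.6, 92.8, 54.7, 872)] []
rack all [([640.1, 9.6], 298.4, 84.3, 92.8, 34.3, 5642)]
reader cass [([480.6, -303.8], 110.1, 64.1, 93.5, 43.2, 3377)]
reader box [([619.8, -288.3], 149.8, 59.9, 95.4, 22.3, 2391)] [([622.8, -322.9], 42.9, 42.4, 35.4, 35.1, 535)]
3.7083
cass [([456.2, -82.4], 110.3, 63.9, 98.7, 18.2, 3399), ([467.8, 306.5], 112.1, 64.0, 92.3, 17.9, 3383), ([468.4, 108.6], 110.2, 64.0, 91.0, 18.3, 3309), ([474.5, -231.0], 45.9, 9.9, 5.3, 21.9, 239)]
racktop [([627.2, 62.4], 195.8, 56.5, 94.0, 55.9, 911), ([610.4, -90.0], 100.9, 4.7, 93.0, 55.3, 323), ([683.1, 18.7], 215.6, 5.4, 92.7, 54.4, 725)] [([616.0, 156.6], 47.4, 6.7, 3.4, 71.2, 177)]
rack all [([642.2, 10.9], 300.6, 88.1, 92.8, 26.4, 10218)]
reader cass [([480.5, -302.1], 108.7, 64.1, 93.4, 43.4, 3285)]
reader box [([620.6, -288.3], 151.8, 60.3, 95.5, 22.5, 2560)] [([622.5, -320.3], 43.2, 39.5, 26.6, 35.4, 621)]
```

View pics/w0.png

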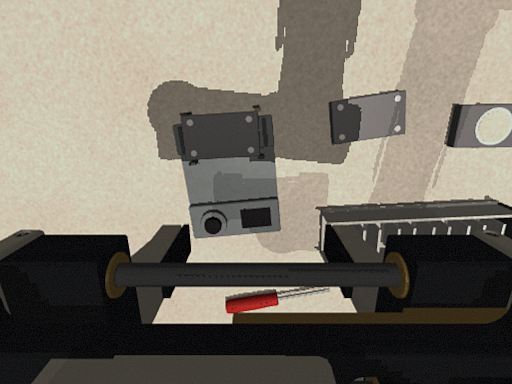

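The picture shows cassette_r back up at (220,137), the key at (212,222) and spare 1 back up at (368,117). The measured heights and sizes match the text. From this I get the rack centre at (.6444,.0109) and 92.75°, and the saddle centre at (.4806,-.3015) and 95.4°. Next I pick cassette_r and stand it in slot -54.

```bash
cat >> h.py <<'E'
RC=np.array([.6444,.0109]);RA=np.radians(92.75);XR=np.array([np.cos(RA),np.sin(RA),0]);UP=np.array([0,0,1.])
SADDLE=np.array([.4806,-.3015]);SA=95.4
def hd(a): a=np.radians(a);return np.array([np.cos(a),np.sin(a),0])
def frame(E,N,c):
    "cassette hand frame: E = gripped end, N = face on the gripper-body side"
    T=np.eye(4);T[:3,:3]=np.column_stack([E,np.cross(N,E),N]);T[:3,3]=c;return T
def grasp(u,d,t=45,f=1):
    "tool in cassette frame: gripped u m from centre, tip d m past mid-plane, leaning t deg towards E"
    t=np.radians(t);b=np.array([np.sin(t),0,np.cos(t)]);G=np.eye(4)
    G[:3,:3]=ori([0,f,0],b);G[:3,3]=np.array([u,0,0])-d*b;return G
def slot(s,face,z=.067,lean=0): # face=+1: N towards the panel; lean: deg by which the top leans to +row
    l=np.radians(lean);E=np.cos(l)*UP+np.sin(l)*XR;N=face*(np.cos(l)*XR-np.sin(l)*UP)
    # tilts about the foot's centre
    c=np.array([RC[0],RC[1],.012])+s*XR+(z-.012)*E
    return frame(E,N,c)
def off(T,v): T=T.copy();T[:3,3]+=v;return T
def go(T): robot.goto(T[:3,3],T[:3,:3])
def line(T,speed=.12): robot.servo_line(T[:3,3],T[:3,:3],speed)
def st(msg=''): print(msg,'t',round(robot.read_t(),1),'grip mm',round(robot.read_grip_width()*88,1),'F',np.round(robot.read_force(),1),'fing',np.round(robot.read_finger_force(),1),'p',np.round(robot.read_position(),4))
def pick(C,G,lift=.15):
    T=C@G; b=-T[:3,2]
    robot.move_gripper(1.0); go(off(T,b*.08+UP*.03)); line(off(T,b*.05)); line(T,.06); st('at')
    robot.move_gripper(0.0); st('closed')
    line(off(T,UP*lift)); st('lifted')
E
python3 - <<'E'
from h import *
C=frame(hd(273.4),UP,[.4805,-.3025,.034]); S=slot(-.054,1)
for f in(1,-1):
    G=grasp(.025,.005,45,f)
    for n,T in(('pick',C@G),('lift',off(C@G,UP*.15)),('hi',off(S@G,UP*.13)),('slot',S@G)):
        q=robot.ik(T[:3,3],T[:3,:3]); print(f,n,None if q is None else np.round(q))
    for n,T in(('re',slot(-.054,-1)@G),('lay',frame(hd(SA+180),UP,[*SADDLE,.034])@G)):
        q=robot.ik(T[:3,3],T[:3,:3]); print(f,n,None if q is None else np.round(q))
f=-1;G=grasp(.025,.005,45,f)
pick(C,G)
E
```

```text
1 pick [ -39.   44.   14.  -32.  -94. -130.]
1 lift [ -39.   36.   21.  -33. -106. -138.]
1 hi [ 34.  24. -21.  39. -76. 129.]
1 slot [ 33.  32. -28.  43. -64. 119.]
1 re [-15.  36.  12. -42. -85.  30.]
1 lay [ -38.   44.   15.  -31.  -95. -129.]
-1 pick [-39.  44.  14. -32. -94.  50.]
-1 lift [ -39.   36.   21.  -33. -106.   42.]
-1 hi [ 34.  24. -21.  39. -76. -51.]
-1 slot [ 33.  32. -28.  43. -64. -61.]
-1 re [ -15.   36.   12.  -42.  -85. -150.]
-1 lay [-38.  44.  15. -31. -95.  51.]
at t 7.9 grip mm 88.3 F [ 0.  -0.1  0.5] fing 0.0 p [ 0.4819 -0.3243  0.0306]
closed t 9.3 grip mm 0.5 F [ 0.8 -0.2  0. ] fing 0.0 p [ 0.4818 -0.3239  0.0304]
lifted t 10.7 grip mm 0.7 F [-0.   0.3 -0.6] fing 0.0 p [ 0.4815 -0.3236  0.1795]
```

Run:
```python
from h import *
robot.move_gripper(1.0)
p,P=cloud('top','t1'); 
cv2.imwrite('pics/t1c.png',cv2.resize(p[200:300,280:430,::-1],(600,400)))
print(np.round(robot.read_tcp_rot(),2)); print(rect(P,(.3,.6,-.6,-.15),(.036,.06)),rect(P,(.3,.6,-.6,.45),(.012,.026)))
```

```text
[[ 0.04 -1.   -0.04]
 [-0.71 -0.06  0.71]
 [-0.71 -0.   -0.71]]
[([481.0, -302.4], 111.3, 63.8, 93.5, 43.4, 774)] [([467.8, 306.8], 108.2, 63.7, 91.4, 19.1, 744), ([467.8, 109.0], 107.2, 60.7, 90.5, 19.0, 729), ([456.7, -81.2], 110.0, 63.8, 98.4, 19.0, 738)]
```

View pics/t1.png

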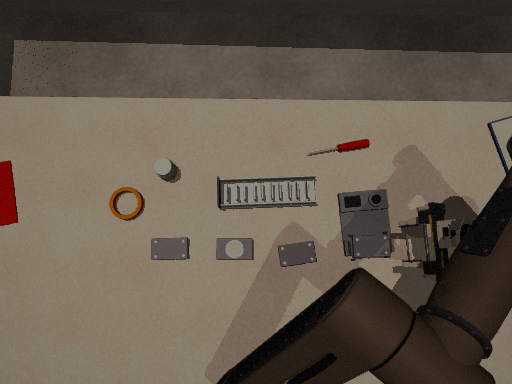

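The cassette is untouched (372,245) and the gripper stands to its right (430,240), so the fingers closed on nothing. I'll go back to the grasp pose and look there before closing.

Run:
```python
from h import *
C=frame(hd(273.4),UP,[.4805,-.3025,.034]); G=grasp(.025,.005,45,-1);T=C@G
line(T,.1); st()
p1,_=cloud('wrist'); p2,P=cloud('scene')
u,v=proj('scene',T[:3,3]);print(u,v,proj('wrist',T[:3,3]))
u,v=int(u),int(v)
a=cv2.resize(p1,(400,300));b=cv2.resize(p2[max(v-50,0):v+50,max(u-66,0):u+67],(400,300))
cv2.imwrite('pics/at.png',np.hstack([a,b])[:,:,::-1])
```

```text
t 13.8 grip mm 88.1 F [-0.2  0.3 -0.9] fing 0.0 p [ 0.482  -0.3243  0.0311]
149.42738953901062 163.34701554219038 (np.float64(256.98410044703394), np.float64(218.69648280728555))
```

View pics/at.png

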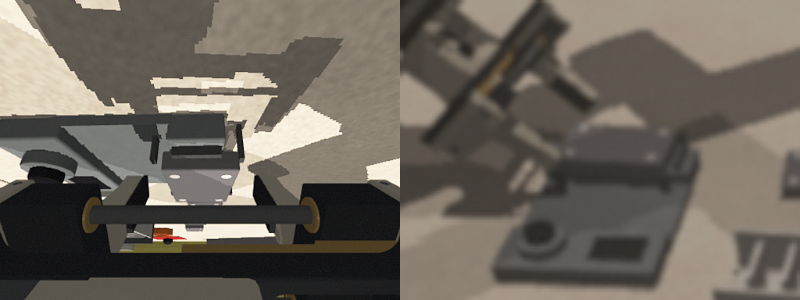

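Run:
```python
from h import *
p,P=cloud('wrist'); R=robot.read_tcp_rot();t=robot.read_position()
L=(P-t)@R   # tool coords
m=(abs(abs(L[...,1])-.045)<.025)&(abs(L[...,0])<.03)&(L[...,2]<.06)&(L[...,2]>-.06)
for sgn in(1,-1):
    k=m&(sgn*L[...,1]>0); q=L[k]; print(sgn,len(q),np.round(np.percentile(q,[1,50,99],axis=0),3).tolist())
print('cass',rect(P,(.4,.6,-.45,-.15),(.038,.05)))
p,P=cloud('top'); L=(P-t)@R
for x0 in np.arange(-.12,.06,.02):
    k=(abs(L[...,1])<.08)&(abs(L[...,0])<.1)&(L[...,2]>x0)&(L[...,2]<x0+.02)&(P[...,2]>.055); print(round(x0,2),k.sum(),np.round(np.nanmean(L[k],0),3) if k.any() else '')
print(rect(P,(.4,.6,-.45,-.15),(.038,.05)))
```

```text
1 3124 [[-0.024, 0.02, -0.059], [0.011, 0.044, -0.023], [0.029, 0.069, 0.058]]
-1 3340 [[-0.028, -0.069, -0.059], [0.011, -0.044, -0.022], [0.029, -0.02, 0.057]]
cass [([481.7, -305.7], 108.8, 63.6, 93.1, 42.9, 3961)]
-0.12 220 [-0.032 -0.027 -0.111]
-0.1 16 [-0.014 -0.05  -0.09 ]
-0.08 47 [-0.011 -0.053 -0.071]
-0.06 35 [-0.01  -0.052 -0.051]
-0.04 22 [-0.01  -0.051 -0.035]
-0.02 0 
0.0 0 
0.02 0 
0.04 0 
[]
```

Run:
```python
from h import *
p,P=cloud('wrist'); R=robot.read_tcp_rot();t=robot.read_position()
L=(P-t)@R
for w in(-.07,-.06,-.05,.04,.05,.06):
    k=(L[...,1]>w)&(L[...,1]<w+.01)&(abs(L[...,0])<.03)
    print(w,[int((k&(abs(L[...,2]-z)<.005)).sum()) for z in np.arange(-.08,.08,.01)])
k=(abs(L[...,1]-.045)<.004)&(abs(L[...,0])<.02)&(L[...,2]<0)&(L[...,2]>-.04)
for z in np.arange(-.04,.0,.005):
    kk=k&(abs(L[...,2]-z)<.003); print(round(z,3),kk.sum(),np.round([L[kk][:,0].min(),L[kk][:,0].max()],3) if kk.any() else '')
print([np.round(P[r,256],3).tolist() for r in range(150,300,12)])
```

```text
-0.07 [0, 45, 26, 0, 0, 0, 0, 0, 67, 109, 93, 75, 66, 58, 21, 0]
-0.06 [2, 200, 178, 176, 119, 23, 0, 0, 71, 97, 59, 29, 59, 60, 24, 0]
-0.05 [213, 258, 181, 220, 215, 120, 79, 0, 18, 31, 40, 41, 22, 7, 3, 0]
0.04 [212, 259, 192, 229, 217, 115, 0, 0, 0, 12, 74, 34, 5, 0, 6, 0]
0.05 [0, 210, 177, 165, 119, 19, 0, 0, 0, 19, 102, 92, 77, 53, 53, 36]
0.06 [0, 35, 22, 0, 0, 0, 0, 0, 0, 14, 105, 90, 75, 65, 58, 42]
-0.04 57 [-0.009  0.011]
-0.035 113 [-0.009  0.011]
-0.03 76 [-0.01  0.01]
-0.025 3 [-0.009  0.004]
-0.02 0 
-0.015 0 
-0.01 0 
-0.005 0 
[[0.485, -0.376, 0.004], [0.485, -0.377, 0.014], [0.485, -0.377, 0.022], [0.485, -0.366, 0.025], [0.485, -0.366, 0.033], [0.484, -0.358, 0.038], [0.484, -0.35, 0.043], [0.483, -0.326, 0.043], [0.481, -0.293, 0.043], [0.472, -0.134, 0.016], [0.488, -0.423, 0.087], [0.488, -0.422, 0.09], [0.446, 0.31, 0.017]]
```

Run:
```python
from h import *
T=np.eye(4);T[:3,:3]=robot.read_tcp_rot();T[:3,3]=robot.read_position();line(off(T,UP*.15))
for o in(1,.9,.82,.75,.5,0):
    robot.move_gripper(o); w=robot.read_grip_width()*.088
    p,P=cloud('wrist'); R=robot.read_tcp_rot();t=robot.read_position(); L=(P-t)@R
    k=(abs(L[...,1])>w/2-.004)&(abs(L[...,1])<w/2+.02)&(abs(L[...,0])<.02)&(L[...,2]<.02)&(L[...,2]>-.1)
    q=L[k]; print(o,round(w*1000,1),'tip z',np.round(np.sort(q[:,2])[-30:][::10],4),'x',np.round(np.percentile(q[q[:,2]>-.06][:,0],[2,98]),3))
robot.move_gripper(1.)
```

```text
1 88.0 tip z [-0.0289 -0.0285 -0.0282] x [-0.007  0.012]
0.9 79.2 tip z [-0.0291 -0.0289 -0.0285] x [-0.007  0.012]
0.82 72.0 tip z [-0.0293 -0.0289 -0.0283] x [-0.007  0.012]
0.75 65.7 tip z [-0.0295 -0.0291 -0.0284] x [-0.007  0.012]
0.5 44.1 tip z [-0.0296 -0.029  -0.0285] x [-0.006  0.012]
0 0.5 tip z [-0.0327 -0.0315 -0.0298] x [0.005 0.012]
```

The fingertips are actually 29 mm behind the reported TCP at every opening, and the camera-to-world calibration is consistent. I'll apply that correction and retry.

```bash
sed -i 's/-d\*b;return G/-(-(d+TIP))*(-b);return G/' h.py && sed -i 's/^def grasp/TIP=.029  # real fingertips lie this far behind the reported TCP\ndef grasp/' h.py && sed -i 's/-(-(d+TIP))\*(-b)/-(d+TIP)*b/' h.py; grep -n "TIP" h.py
python3 - <<'E'
from h import *
C=frame(hd(273.4),UP,[.4805,-.3030,.034]); G=grasp(.025,.005,45,-1)
T=C@G;b=-T[:3,2];line(off(T,b*.06));line(T,.05);st('at')
robot.move_gripper(0.);st('closed')
if robot.read_grip_width()>.5: line(off(T,UP*.2));st('up')
else: robot.move_gripper(1.)
p,P=cloud('top');print(rect(P,(.4,.6,-.45,-.15),(.038,.05)))
E
```

```text
47:TIP=.029  # real fingertips lie this far behind the reported TCP
51:    G[:3,:3]=ori([0,f,0],b);G[:3,3]=np.array([u,0,0])-(d+TIP)*b;return G
at t 22.8 grip mm 88.1 F [-0.1  0.9 -0.4] fing 0.0 p [ 0.4807 -0.3043  0.0102]
closed t 23.3 grip mm 64.2 F [ 2.4  0.8 -0. ] fing 30.0 p [ 0.4811 -0.3039  0.01  ]
up t 25.1 grip mm 64.0 F [-0.1 -0.4 -2. ] fing 30.0 p [ 0.4804 -0.3037  0.2092]
[]
```

Run:
```python
from h import *
S=slot(-.054,1);G=grasp(.025,.005,45,-1);T=off(S@G,UP*.12)
go(T); robot.dwell(.2); st('hi')
p,P=cloud('scene','s2'); q=(P-S[:3,3]-UP*.12)@S[:3,:3]  # in expected cassette frame (E,W,N)
k=(abs(q[...,0])<.065)&(abs(q[...,1])<.04)&(abs(q[...,2])<.03)
print(k.sum(),np.round(np.percentile(q[k],[2,25,50,75,98],axis=0),4).tolist())
k2=k&(abs(q[...,0])<.05)&(q[...,0]<0)
Q=q[k2]; 
k3=k2&(abs(q[...,1]-.032)>.003)&(abs(q[...,2])<.008); print('W of edge face',np.round(np.percentile(q[k3][:,1],[5,50,95]),4) if k3.any() else '')
u,v=proj('scene',S[:3,3]+UP*.12); u,v=int(u),int(v)
cv2.imwrite('pics/s2c.png',cv2.resize(p[v-75:v+75,u-100:u+100],(600,450))[:,:,::-1])
```

```text
hi t 26.8 grip mm 63.7 F [-0.4 -0.6 -1.7] fing 30.0 p [ 0.6479 -0.0685  0.1879]
378 [[-0.0515, -0.0297, -0.0107], [-0.0293, 0.0077, -0.0063], [-0.0073, 0.0298, -0.0013], [0.0502, 0.0313, 0.0058], [0.0567, 0.0336, 0.0069]]
W of edge face [-0.021   0.0067  0.0278]
```

View pics/s2c.png

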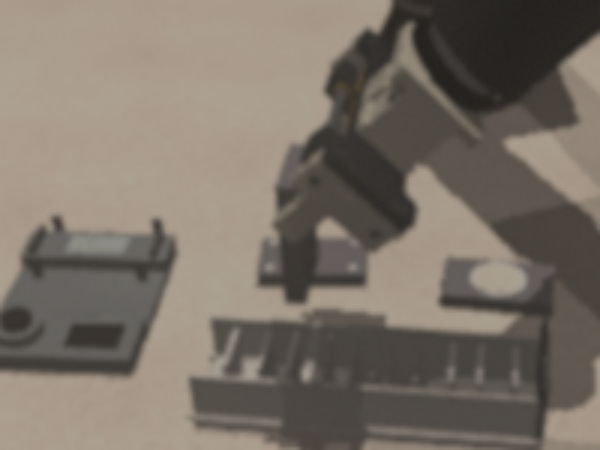

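In the picture cassette_r hangs upright over its slot, near (295,240), with the gripper on the panel side. It is off by about 1.5 mm. I'll insert it.

```bash
cat >> h.py <<'E'
def insert(S,G,shift=0.,z0=.1):
    T=off(S@G,XR*shift); line(off(T,UP*.065),.12)
    for dz in (.05,.035,.02,.01,.004,.001):
        line(off(T,UP*dz),.05); F=robot.read_force()
        if F[2]>12 or np.hypot(*F[:2])>12: st(f'contact at {dz}');
    st('in'); robot.move_gripper(1.); b=-T[:3,2]
    line(off(T,b*.07+UP*.005),.15); line(off(T,b*.09+UP*.10),.25); st('out')
def slotlook(s,cam='scene'):
    "lean of a racked cassette: fit of its points above the fins, in slot frame (up, across, row)"
    S=slot(s,1); p,P=cloud(cam); q=(P-S[:3,3])@S[:3,:3]
    k=(abs(q[...,2])<.024)&(abs(q[...,1])<.04)&(q[...,0]>-.005)&(q[...,0]<.07); q=q[k]
    print(cam,s*1000,len(q),'top',np.round(np.percentile(q[:,0],98),4),'across',np.round(np.percentile(q[:,1],[2,98]),4),'row',np.round(np.percentile(q[:,2],[2,98]),4)); return q
E
python3 - <<'E'
from h import *
S=slot(-.054,1);G=grasp(.025,.005,45,-1)
insert(S,G,.0015)
for c in('top','scene'):
    q=slotlook(-.054,c)
    for z in np.arange(0,.06,.01):
        m=abs(q[:,0]-z)<.005; print(round(z,2),m.sum(),np.round(np.percentile(q[m][:,2],[5,50,95]),4) if m.any() else '')
E
```

```text
in t 29.7 grip mm 63.8 F [-0.2 -0.1 -1.6] fing 30.0 p [ 0.648  -0.0656  0.0688]
out t 31.6 grip mm 88.1 F [ 0.4  0.2 -1. ] fing 0.0 p [ 0.6446 -0.0028  0.2314]
top -54.0 180 top 0.0602 across [-0.0326  0.0293] row [-0.0065  0.0114]
0.0 10 [-0.0185  0.0111  0.0137]
0.01 8 [-0.0013  0.0102  0.0112]
0.02 7 [-0.0026  0.0111  0.0113]
0.03 4 [0.0106 0.0112 0.0113]
0.04 8 [-0.0028  0.0067  0.0114]
0.05 63 [-0.0058  0.0037  0.0113]
scene -54.0 328 top 0.0569 across [-0.0277  0.0332] row [-0.0075  0.0098]
0.0 35 [-0.0069  0.0061  0.0096]
0.01 36 [-0.0047  0.0083  0.0097]
0.02 38 [-0.0059  0.0054  0.0097]
0.03 36 [-0.0078  0.007   0.0096]
0.04 33 [-0.0069  0.0053  0.0098]
0.05 74 [-0.0069  0.0056  0.0096]
```

Inserted upright with no lean. Now regrasp from the membrane side and lay it in the saddle.

Run:
```python
from h import *
G=grasp(.025,.005,45,1); S=off(slot(-.054,-1),XR*.0015); T=S@G; b=-T[:3,2]
go(off(T,b*.10+UP*.10)); line(off(T,b*.06),.2); line(T,.06); st('at')
robot.move_gripper(0.); st('closed'); line(off(T,UP*.14),.12); st('up')
C=frame(hd(SA+180),UP,[*SADDLE,.034]); L=C@G
go(off(L,UP*.12)); robot.dwell(.2); st('hi')
for c in('top','scene','wrist'):
    p,P=cloud(c,'lay_'+c); print(c,rect(P,(.38,.6,-.42,-.18),(.145,.175)))
    q=(P-C[:3,3]-UP*.12)@C[:3,:3]; k=(abs(q[...,0])<.07)&(abs(q[...,1])<.04)&(abs(q[...,2])<.02); q=q[k]
    if len(q)>50:
        print(len(q),np.round(np.percentile(q,[2,50,98],axis=0),4).tolist())
        m=(q[:,2]>.003)&(abs(q[:,1])<.025)&(q[:,0]<.0); A=np.c_[q[m][:,:2],np.ones(m.sum())]; print('plane slope E,W,off',np.round(np.linalg.lstsq(A,q[m][:,2],rcond=None)[0],4) if m.sum()>30 else '')
```

```text
at t 34.9 grip mm 88.0 F [-0.7  0.2  0.9] fing 0.0 p [ 0.646  -0.0179  0.0682]
closed t 35.4 grip mm 64.1 F [-1.  -0.1  1.5] fing 30.0 p [ 0.6457 -0.0176  0.068 ]
up t 36.7 grip mm 63.8 F [ 0.1 -0.2 -1.8] fing 30.0 p [ 0.6454 -0.0173  0.2068]
hi t 39.2 grip mm 64.3 F [-0.4  0.4 -1.8] fing 30.0 p [ 0.4809 -0.3022  0.1301]
top [([480.7, -299.8], 111.2, 94.1, 95.0, 163.8, 1033)]
1006 [[-0.0555, -0.0331, 0.0026], [0.0001, -0.0001, 0.0097], [0.0514, 0.0328, 0.0159]]
plane slope E,W,off [0.0228 0.0222 0.0105]
scene [([483.1, -301.0], 110.4, 100.0, 97.0, 163.2, 706)]
611 [[-0.0541, -0.0354, -0.0058], [-0.0067, 0.0078, 0.0092], [0.0502, 0.0351, 0.017]]
plane slope E,W,off [0.043  0.0045 0.0107]
wrist [([479.7, -294.3], 96.4, 95.7, 95.5, 163.4, 13492), ([485.2, -355.4], 61.6, 1.9, 5.4, 161.5, 689)]
13824 [[-0.0514, -0.0322, 0.0056], [0.0065, 0.0002, 0.0094], [0.0547, 0.0321, 0.0161]]
plane slope E,W,off [0.0226 0.0008 0.01  ]
```

It lies level to about 1° and within 2 mm. Lower and release.

Run:
```python
from h import *
G=grasp(.025,.005,45,1); C=frame(hd(SA+180),UP,[*SADDLE,.034]); L=C@G; b=-L[:3,2]
line(off(L,UP*.02),.1)
for dz in(.012,.006,.003,.0015):
    line(off(L,UP*dz),.04); 
    if robot.read_force()[2]>5: st(f'touch {dz}'); break
st('down'); robot.move_gripper(1.); line(off(L,b*.07),.12); line(off(L,b*.08+UP*.15),.25); st('out')
robot.goto((.52,-.25,.25),lean(0,0,1)); robot.dwell(.2)
p,P=cloud('wrist','seated'); print(rect(P,(.4,.6,-.45,-.15),(.038,.05)))
print('reader box',rect(P,(.56,.75,-.45,-.15),(.016,.0262)),[rect(P,(.57,.75,-.45,-.15),(z,.06)) for z in(.028,.032,.034,.036)])
print('spares',rect(P,(.38,.54,-.2,.45),(.012,.026)))
```

```text
down t 41.7 grip mm 63.6 F [ 0.4  0.2 -1.3] fing 30.0 p [ 0.4807 -0.3024  0.0114]
out t 43.8 grip mm 87.9 F [ 0.1  0.4 -0.5] fing 0.0 p [ 0.486  -0.3581  0.2166]
[([480.1, -302.3], 110.0, 64.0, 95.3, 43.4, 3393)]
reader box [([620.1, -288.3], 150.0, 60.0, 95.7, 22.2, 2399)] [[([623.6, -322.5], 42.6, 41.1, 177.4, 35.1, 518)], [([623.6, -322.5], 42.6, 41.1, 177.4, 35.4, 491)], [([625.2, -322.6], 35.9, 30.0, 4.0, 43.8, 263)], [([623.1, -322.1], 26.5, 25.4, 177.0, 44.0, 227)]]
spares [([456.3, -83.0], 109.9, 64.2, 98.7, 18.0, 3222), ([468.7, 98.0], 91.6, 62.5, 89.8, 18.2, 2416)]
```

View pics/seated.png

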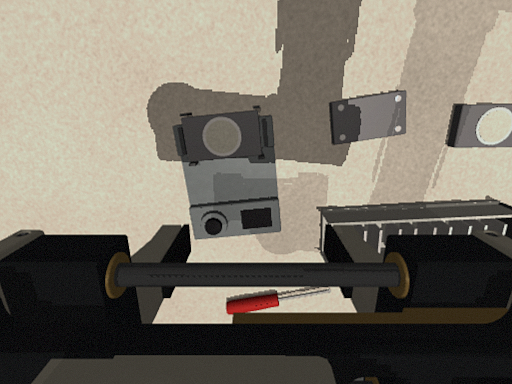

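cassette_r now lies seated membrane up at (222,136). The key at (212,222) measures (.623,-.322,.044). Press it.

Run:
```python
from h import *
R=lean(5.4,0,1); K=np.array([.623,-.322,.044])
robot.move_gripper(0.); robot.goto(K+[0,0,-TIP+.06],R); f0=robot.read_force()[2]
robot.servo_line(K+[0,0,-TIP+.008],R,.1)
for dz in np.arange(.003,-.0085,-.001):
    robot.servo_line(K+[0,0,-TIP+dz],R,.03); f=robot.read_force()[2]-f0; print(round(dz,4),round(f,1),end='; ')
    if f>9: break
robot.dwell(.2); st('press'); robot.servo_line(K+[0,0,-TIP+.08],R,.15); robot.move_gripper(1.)
robot.goto((.55,.02,.25),lean(0,0,1)); robot.dwell(.2)
p,P=cloud('wrist'); print('spares',rect(P,(.38,.54,-.2,.45),(.012,.026))); print('r',rect(P,(.4,.6,-.45,-.15),(.038,.05)),robot.read_t())
```

```text
0.003 -1.2; 0.002 -0.2; 0.001 0.7; 0.0 1.9; -0.001 1.8; -0.002 2.7; -0.003 3.1; -0.004 4.2; -0.005 5.8; -0.006 10.5; press t 50.7 grip mm 0.2 F [-2.1  1.9 11.4] fing 5.7 p [ 0.6233 -0.3221  0.0102]
spares [([456.1, -82.3], 109.8, 64.1, 98.7, 18.3, 3405), ([467.8, 306.0], 110.4, 64.0, 92.4, 17.9, 3390), ([468.6, 108.6], 110.2, 64.0, 91.3, 18.3, 3314)]
r [([480.1, -301.0], 110.7, 64.0, 95.3, 43.7, 3347)] 54.5417
```

The key was pressed to its stop. Next is spare 3 (back up, y=.306), going to slot +108.

```bash
cat >> h.py <<'E'
def carry(C,S,G,run=True):
    "pick at C, bring above slot S, report in-hand pose"
    for n,T in(('pick',C@G),('lift',off(C@G,UP*.2)),('hi',off(S@G,UP*.1)),('in',S@G)):
        q=robot.ik(T[:3,3],T[:3,:3]); print(n,None if q is None else np.round(q))
        if q is None: return
    if not run: return
    pick(C,G,.2)
    if robot.read_grip_width()<.6: print('MISSED'); return
    go(off(S@G,UP*.1)); robot.dwell(.2); st('hi')
    for c in('scene','top'):
        p,P=cloud(c); q=(P-S[:3,3]-UP*.1)@S[:3,:3]
        k=(abs(q[...,0])<.065)&(abs(q[...,1])<.04)&(abs(q[...,2])<.03); q=q[k]
        print(c,len(q),np.round(np.percentile(q,[2,50,98],axis=0),4).tolist())
        for z in(-.04,-.02,0,.02):
            m=abs(q[:,0]-z)<.008; print('  E',z,m.sum(),np.round(np.percentile(q[m][:,2],[5,50,95]),4) if m.sum()>5 else '')
E
python3 - <<'E'
from h import *
C=frame(hd(92.4),UP,[.4678,.306,.009]); S=slot(.108,-1)
for f in(1,-1): carry(C,S,grasp(.038,-.002,45,f),False)
carry(C,S,grasp(.038,-.002,45,1))
E
```

```text
pick [ 67.  45. -10.  18. -78. -76.]
lift [ 67.  33.  -3.  18. -96. -70.]
hi [ -1.  25.   7. -46. -80.  15.]
in [ -2.  31.   3. -47. -74.  23.]
pick [ 67.  45. -10.  18. -78. 104.]
lift [ 67.  33.  -3.  18. -96. 110.]
hi [  -1.   25.    7.  -46.  -80. -165.]
in [  -2.   31.    3.  -47.  -74. -157.]
pick [ 67.  45. -10.  18. -78. -76.]
lift [ 67.  33.  -3.  18. -96. -70.]
hi [ -1.  25.   7. -46. -80.  15.]
in [ -2.  31.   3. -47. -74.  23.]
at t 58.0 grip mm 88.0 F [ 0.7  0.6 -0.5] fing 0.0 p [ 0.4672  0.3253 -0.0099]
closed t 58.5 grip mm 63.9 F [0.7 1.4 0.9] fing 30.0 p [ 0.4671  0.3251 -0.01  ]
lifted t 60.3 grip mm 63.5 F [ 0.1 -0.4 -1.4] fing 30.0 p [0.4668 0.3247 0.1892]
hi t 61.9 grip mm 64.4 F [-0.2  0.4 -1.6] fing 30.0 p [0.6376 0.1397 0.1854]
scene 455 [[-0.0494, -0.0334, -0.0092], [0.0294, -0.0294, 0.0007], [0.062, 0.0352, 0.0204]]
  E -0.04 45 [-0.0085  0.0008  0.0084]
  E -0.02 46 [-0.0092  0.0001  0.0072]
  E 0 50 [-0.0091 -0.      0.0082]
  E 0.02 41 [-0.0088 -0.002   0.0067]
top 243 [[-0.0122, -0.0375, -0.0107], [0.0562, -0.0032, 0.0006], [0.0617, 0.0375, 0.0169]]
  E -0.04 0 
  E -0.02 4 
  E 0 10 [-0.0026  0.0069  0.0071]
  E 0.02 0
```

Centred to about 1 mm. Insert it, then look at the two remaining spares again.

Run:
```python
from h import *
insert(slot(.108,-1),grasp(.038,-.002,45,1))
for c in('scene','top'): slotlook(.108,c)
robot.goto((.55,.02,.25),lean(0,0,1)); robot.dwell(.2)
p,P=cloud('wrist'); print('spares',rect(P,(.38,.56,-.2,.45),(.012,.026))); print('r',rect(P,(.4,.6,-.45,-.15),(.038,.05)),robot.read_t())
S=slot(.054,-1)
for f in(1,-1):
    print('p1-',f);carry(frame(hd(278.7),UP,[.4561,-.0823,.009]),S,grasp(.038,-.002,45,f),False)
    print('p1+',f);carry(frame(hd(98.7),UP,[.4561,-.0823,.009]),S,grasp(.038,-.002,45,f),False)
    print('p2-',f);carry(frame(hd(271.3),UP,[.4686,.1086,.009]),slot(-.108,1),grasp(.038,-.002,45,f),False)
```

```text
in t 64.7 grip mm 64.0 F [ 0.2  0.6 -1.4] fing 30.0 p [0.6382 0.1379 0.0867]
out t 66.6 grip mm 87.9 F [-0.3 -0.  -0.9] fing 0.0 p [0.6411 0.075  0.2498]
scene 108.0 262 top 0.0566 across [-0.026   0.0336] row [-0.0105  0.0072]
top 108.0 170 top 0.0604 across [-0.032   0.0296] row [-0.0089  0.0089]
spares [([456.1, -82.6], 110.6, 64.0, 98.6, 18.2, 3406), ([468.5, 108.9], 110.0, 63.9, 91.3, 18.3, 3306)]
r [([480.1, -300.8], 109.7, 64.0, 95.3, 43.7, 3327)] 68.8083
p1- 1
pick [ -24.   37.   -7.  -38.  -78. -129.]
lift [ -23.   22.    0.  -37.  -95. -142.]
hi [ -6.  26.   9. -45. -84.  18.]
in [ -6.  32.   5. -46. -77.  25.]
p1+ 1
pick None
p2- 1
pick [  -9.   30.  -18.  -51.  -64. -137.]
lift [  -7.   12.  -11.  -45.  -79. -157.]
hi [ 27.  24. -26.  44. -69. 128.]
in [ 26.  30. -32.  48. -60. 119.]
p1- -1
pick [-24.  37.  -7. -38. -78.  51.]
lift [-23.  22.   0. -37. -95.  38.]
hi [  -6.   26.    9.  -45.  -84. -162.]
in [  -6.   32.    5.  -46.  -77. -155.]
p1+ -1
pick None
p2- -1
pick [ -9.  30. -18. -51. -64.  43.]
lift [ -7.  12. -11. -45. -79.  23.]
hi [ 27.  24. -26.  44. -69. -52.]
in [ 26.  30. -32.  48. -60. -61.]
```

```bash
sed -i '/^def carry/,$s/UP\*\.1)/UP*.16)/g' h.py; grep -c "UP\*.16" h.py
python3 - <<'E'
from h import *
G=grasp(.038,-.002,45,1);S=slot(.054,-1)
carry(frame(hd(278.7),UP,[.4561,-.0824,.009]),S,G)
E
```

```text
3
pick [ -24.   37.   -7.  -38.  -78. -129.]
lift [ -23.   22.    0.  -37.  -95. -142.]
hi [ -6.  24.  13. -44. -88.  13.]
in [ -6.  32.   5. -46. -77.  25.]
at t 71.7 grip mm 87.9 F [-0.  -0.2  0.2] fing 0.0 p [ 0.4592 -0.1014 -0.01  ]
closed t 72.3 grip mm 63.5 F [-0.2 -0.3  1.6] fing 30.0 p [ 0.4591 -0.1012 -0.01  ]
lifted t 74.1 grip mm 64.1 F [ 0.9 -0.9 -1.3] fing 30.0 p [ 0.4587 -0.1009  0.1892]
hi t 76.6 grip mm 63.8 F [-0.2  0.5 -1. ] fing 30.0 p [0.6408 0.0837 0.2459]
scene 560 [[-0.0509, -0.0341, -0.0084], [0.0247, -0.0292, 0.0015], [0.0626, 0.0356, 0.0252]]
  E -0.04 52 [-0.0077  0.0003  0.0093]
  E -0.02 55 [-0.0077  0.0008  0.0097]
  E 0 59 [-0.0085  0.001   0.0099]
  E 0.02 64 [-0.0083 -0.0008  0.008 ]
top 243 [[0.0398, -0.0378, -0.0087], [0.0553, -0.001, 0.0009], [0.0629, 0.0377, 0.0188]]
  E -0.04 1 
  E -0.02 1 
  E 0 1 
  E 0.02 1
```

Run:
```python
from h import *
insert(slot(.054,-1),grasp(.038,-.002,45,1))
for s in(.054,.108):slotlook(s,'scene')
robot.goto((.55,.02,.25),lean(0,0,1)); robot.dwell(.2)
p,P=cloud('wrist'); r=rect(P,(.38,.56,-.2,.45),(.012,.026)); print(r); print('r',rect(P,(.4,.6,-.45,-.15),(.038,.05)))
c,l,w,a,z,_=r[0]
if len(r)==1 and abs(l-110)<3 and abs(w-64)<3:
    carry(frame(hd(a+180),UP,[c[0]/1e3,c[1]/1e3,.009]),slot(-.108,1),grasp(.038,-.002,45,-1))
```

```text
in t 79.8 grip mm 64.0 F [ 0.4  0.6 -0.3] fing 30.0 p [0.6411 0.0839 0.087 ]
out t 81.7 grip mm 87.8 F [-0.2 -0.8  0.1] fing 0.0 p [0.6437 0.021  0.2499]
scene 54.0 271 top 0.0564 across [-0.0297  0.0328] row [-0.0097  0.0083]
scene 108.0 263 top 0.0564 across [-0.0261  0.0337] row [-0.0104  0.0071]
[([468.5, 108.8], 109.9, 64.0, 91.4, 18.3, 3301)]
r [([480.1, -301.2], 111.0, 63.9, 95.3, 43.7, 3327)]
pick [ -9.  30. -18. -51. -64.  43.]
lift [ -7.  12. -11. -45. -79.  23.]
hi [ 28.  21. -22.  42. -74. -47.]
in [ 26.  30. -32.  48. -60. -61.]
at t 88.0 grip mm 87.7 F [-0.7 -0.5 -0.3] fing 0.0 p [ 0.4691  0.0897 -0.01  ]
closed t 88.6 grip mm 63.5 F [ 0.3 -1.5  1.9] fing 30.0 p [ 0.469   0.0898 -0.01  ]
lifted t 90.4 grip mm 63.8 F [ 0.5  0.5 -0.7] fing 30.0 p [0.4687 0.0899 0.1892]
hi t 91.9 grip mm 64.0 F [ 0.4  0.2 -0.5] fing 30.0 p [ 0.65   -0.1171  0.2459]
scene 495 [[-0.0518, -0.0249, -0.0102], [-0.0064, 0.0299, 0.0029], [0.0557, 0.0343, 0.0081]]
  E -0.04 81 [-0.0087  0.0062  0.0073]
  E -0.02 88 [-0.0082  0.0061  0.0078]
  E 0 88 [-0.0081  0.0063  0.008 ]
  E 0.02 67 [-0.0097  0.0008  0.0078]
top 320 [[-0.0401, -0.0357, -0.0086], [0.0532, 0.0031, 0.0048], [0.0625, 0.037, 0.0142]]
  E -0.04 9 [0.0084 0.0087 0.009 ]
  E -0.02 11 [0.0084 0.0088 0.0093]
  E 0 13 [0.0088 0.0092 0.0097]
  E 0.02 24 [0.0081 0.0089 0.0095]
```

Well centred. Insert it, back away and check everything.

Run:
```python
from h import *
insert(slot(-.108,1),grasp(.038,-.002,45,-1))
robot.goto((.45,-.1,.35),lean(0,0,1)); robot.dwell(1.)
for s in(-.108,.054,.108):
    for c in('scene','top'):slotlook(s,c)
p,P=cloud('wrist','fin'); print('r',rect(P,(.4,.6,-.45,-.15),(.038,.05))); print('loose',rect(P,(.38,.56,-.2,.45),(.012,.026)))
p2,P2=cloud('top'); print([x for x in rect(P2,(.55,.9,-.4,.6),(.009,.2))],robot.read_t())
s,_=cloud('scene'); s=cv2.resize(s[140:260,90:450],(780,260)); w=cv2.resize(p,(400,300)); t=cv2.resize(p2[140:280,100:420],(380,300))
im=np.zeros((570,780,3),np.uint8); im[:260]=s; im[265:565,:400]=w; im[265:565,400:]=t; cv2.imwrite('pics/fin.png',im[:,:,::-1])
```

```text
in t 95.2 grip mm 63.7 F [0.8 0.6 1. ] fing 30.0 p [ 0.6509 -0.1159  0.0873]
out t 97.1 grip mm 88.2 F [ 0.1 -0.4 -1. ] fing 0.0 p [ 0.647  -0.0532  0.2493]
scene -108.0 365 top 0.0567 across [-0.0259  0.0353] row [-0.0088  0.0089]
top -108.0 208 top 0.0614 across [-0.0308  0.0328] row [-0.0074  0.0109]
scene 54.0 274 top 0.0567 across [-0.0295  0.0333] row [-0.01    0.0083]
top 54.0 162 top 0.061 across [-0.0328  0.0298] row [-0.0083  0.0094]
scene 108.0 264 top 0.0564 across [-0.0284  0.0339] row [-0.0104  0.0072]
top 108.0 169 top 0.0608 across [-0.0317  0.0295] row [-0.009  0.009]
r [([479.8, -302.0], 110.2, 63.9, 95.3, 43.5, 1950)]
loose []
[([797.3, -258.0], 101.1, 26.7, 101.6, 24.0, 251), ([706.9, 321.0], 56.1, 55.0, 89.7, 84.1, 389), ([642.5, 12.3], 299.4, 87.5, 92.7, 26.3, 2767), ([606.5, 446.3], 98.4, 98.1, 147.1, 25.2, 414), ([616.8, -287.1], 151.1, 69.2, 96.0, 23.3, 984)] 99.4167
```

View pics/fin.png

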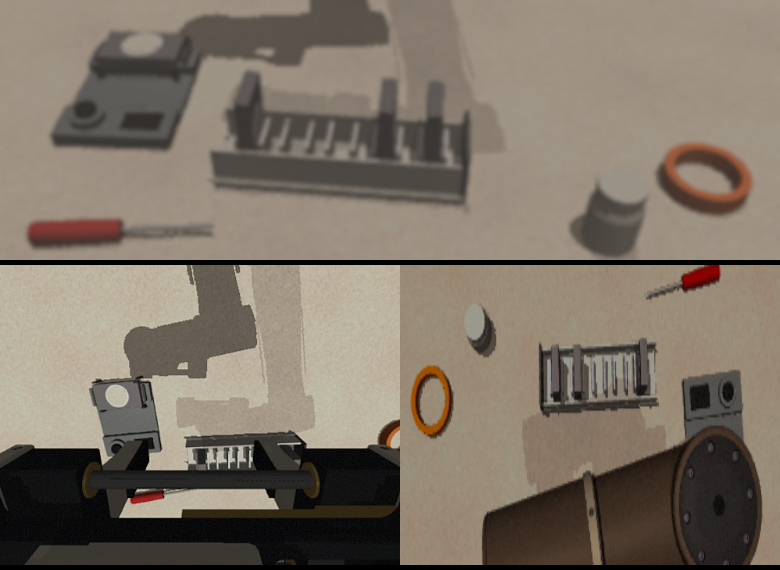

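The scene picture shows three cassettes upright in the rack, at (250,110), (388,118) and (434,120). cassette_r is seated membrane up at (142,45), and the bystanders have not moved. Handing in.

```bash
python3 -c "
from rig import robot
print(robot.job_done(),robot.read_t())"
```

```text
the job is handed in; nothing more can be done
the job is handed in; nothing more can be done
```

I turned the reader's cassette over so it sits membrane up, pressed the start key to its stop, stood all three spares in the rack placed with membranes towards the panel, and handed the job in at about 100 s; no verdict was shown.

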